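# Unscrew the cap of the tall bead jar

### The job

Open the taller of the two capped jars on the lazy Susan: unscrew its wooden cap (anticlockwise seen from above) until the threads are free, lift it off, and set it down upright, knob up, on the round cork coaster. Do not let the cap drop, and do not shift the short jar.

Things in the scene. Friction and masses are not known exactly. Their poses are not given: they have to be found in the camera images.
- cap: Pale wood screw cap, 70 g: skirt 59 mm across, 26 mm high; round knob on top, 36 mm across, 26 to 58 mm above the origin (centre of the skirt's lower edge; z up). Grip the knob from above, any yaw. Blocked against a straight pull; turned 75 to 115 degrees anticlockwise (+z), in one grasp, it is free. Turns easily and need not rise meanwhile. Lift it 25 mm to clear the neck, then across.
- tall_jar: The taller capped jar, white ceramic, 72 mm across, 162 mm high with its cap, fixed on the lazy Susan (white disc, 340 mm across, top 30 mm above the shelf, does not turn). Origin: centre of its underside, z up. Closed, the cap's origin is 104 mm above this origin, on the same axis. The neck's top is at 124 mm.
- coaster: Plain round cork coaster, 104 mm across, 6 mm thick, fixed flat on the shelf left or right of the lazy Susan (a white dish with a glass eye lies on the other side). Origin: centre of its underside, on the shelf; its top is 6 mm higher.
- short_jar: The shorter capped jar, loose on the lazy Susan, same ceramic and same-looking cap, 80 mm across, 107 mm high with its knob. Leave it alone. Origin: centre of its underside, z up. A steel pot with clipped lid (87 mm high) and a wooden bead stand (100 mm high) stand beside it.
Mind the look-alikes: they are no part of the job. What is shaped like the cap but green or yellow is not meant.

How it is judged:
By the outcome, as a careful person would: the job done as asked, in the order asked, and still so for the second after the job is handed in, with the robot touching nothing.
It also fails if it takes over 40 s, if anything falls off the work surface, if the arm or the gripper's body presses on something with over 40 N, if the wrist force passes 120 N, or if a joint passes its speed limit or range.

### The arm

A 6-joint arm with a two-finger parallel gripper is mounted at the origin on the work surface. World frame = base frame: x ahead of the robot, y to its left, z up, the work surface at z = 0. Lengths are in m, angles in rad, forces in N, time in s.
With the tool pointing down it reaches from about 0.35 to 0.85 m from the base axis. Payload 8.1 kg.
Tool frame: the origin (TCP) lies midway between the tips of the shut fingers; the grasp point (between the pads) lies 19 mm behind it (robot.grip_point_offset is the distance from the TCP to the grasp point, in m); z points along the fingers, y is the line along which they close (so a half turn about z gives the same grasp; the last joint's range is limited). The gripper opens to 93 mm and grips with 3 to 60 N. Pads are 15 mm wide; open, the fingers measure 128 mm over their backs; the gripper's body (75 mm by 188 mm) begins 65 mm behind the grasp point.
Start: joints at [-1.416, 0.13, 1.488, -0, 1.523, -0.085], TCP at [0.143, -0.583, 0.219] pointing down, gripper open.
Joint ranges: [-2.96, 2.96], [-0.89, 2.26], [0.02, 2.5], [-1.34, 4.48], [0, 2.73], [-2.66, 2.66]. Speed limits (rad/s): [2.39, 2.39, 2.79, 3.14, 3.14, 3.14].

### API

Orientations are given as a rotation vector (axis times angle).
In Python, from plant import robot, read_camera, job gives the robot as it stands.
- The arm moves only by the shell command python3 -m inch 'ROWS' [FORCE]. ROWS is JSON, one flat list of numbers, 5 for each row, row after row: the shift along the world's x, y, z in mm, then the turn about the world's z in degrees, then the opening in per cent of the stroke, from 0 (shut) to 100 (fully open). In form: [dx, dy, dz, yaw, hand, dx, dy, dz, yaw, hand, ...]. A call has 1 to 10 rows; each row is the pose to reach, as a shift and turn from the pose commanded when the call began; what a row does not reach only later rows make up. A row lasts 1/12 s, in which the tool goes at most 41.7 mm and 7.16 degrees, less where a joint would pass 70% of its speed; a pose out of reach is approached as far as the arm can. A call with a gripper value outside its range is refused whole. The fingers move at their own pace and stop on an object; FORCE is the grip in N (left out, the last holds). Time passes only in rows, so rows that repeat a pose let the fingers close. It gives the time, the measured TCP pose, the force, the opening and the grip force at its end, in the units of the state.
- robot.read_state(): the state, without advancing time (a new reading comes with each control period).
- read_camera(name): name is "scene" or "top" or "wrist"; returns a dict with "image" (384x512x3 uint8, blue, green, red), "K" (3x3 intrinsics, pixels), "extrinsics" (4x4, takes a point from world to camera coordinates); the wrist camera has in their place "mount" (4x4, takes a point from camera to tool coordinates, whose origin is the TCP and whose axes are the flange's). Camera axes: x right, y down, z forward; pixel columns grow to the right and rows downward; lengths in m; the calibration is good to about 2 mm. A picture is of the moment at which its call begins: read the wrist's pose just before it. There is no depth.
- job.close_job(): hands the job in; it is judged then, once.
The state is a dict: "t": time; "q": joint angles; "dq": joint speeds; "joint_torque": joint torques, N m; "tool_pos": TCP position; "orientation": TCP orientation; "force": force on the tool from outside, world axes, zero at the start; "wrist_torque": the same for the moment, N m; "opening": finger opening in m; "gripper_force": force on a finger pad.
Only numpy, scipy, OpenCV 4.12 (cv2) and the standard library are available. Lean on these libraries where they do the work, as an engineer would, in place of code of your own. Each camera call takes 0.05 s, during which the arm holds its last target. There are 200 camera calls.

## Working session

There is one attempt and no reset: what is moved stays moved. The work goes in short steps, Python scripts to look and compute and a shell command to move; the robot and the scene stay as the last step left them, time stands still between calls to the robot, and variables do not carry over. Pictures are saved under pics/ and viewed, at most 10 in all, crops included, and the job is handed in when it is done.

```bash
mkdir -p pics; cat > h.py <<'E'
import numpy as np, cv2
from plant import robot, read_camera, job
def ray(c,uv):
    E=np.array(c["extrinsics"]);R=E[:3,:3];o=-R.T@E[:3,3]
    return o,R.T@(np.linalg.inv(c["K"])@np.array([uv[0],uv[1],1.]))
def plane(c,uv,z):
    o,d=ray(c,uv);return o+d*(z-o[2])/d[2]
def proj(c,p):
    E=np.array(c["extrinsics"]);q=np.array(c["K"])@(E[:3,:3]@np.array(p)+E[:3,3]);return q[:2]/q[2]
E
python3 - <<'E'
from h import *
import pickle
d={}
for n in ("scene","top"):
    d[n]=read_camera(n); cv2.imwrite(f"pics/{n}.png",d[n]["image"])
    print(n,ray(d[n],(256,192)))
pickle.dump(d,open("d.pkl","wb"))
print(robot.read_state())
E
```

```text
scene (array([ 1.04641241, -0.47372905,  1.06502387]), array([-0.38273033,  0.37371501, -0.84503907]))
top (array([ 0.36667274, -0.07863168,  1.55396767]), array([ 0.16918159,  0.01639446, -0.9854668 ]))
{'t': 0.1, 'q': array([-1.41639123e+00,  1.31063020e-01,  1.48916857e+00, -4.21993825e-05,
        1.52303916e+00, -8.53920140e-02]), 'dq': array([ 0.00099537, -0.0019862 , -0.0026574 , -0.00147921, -0.00120596,
        0.00043272]), 'joint_torque': array([ 4.15065433e-04, -5.61344755e+01, -4.93095052e+01,  7.69213820e-02,
        2.91385897e-02, -7.78306298e-05]), 'tool_pos': array([ 0.14243277, -0.58230604,  0.21770688]), 'orientation': array([-3.11737445e+00, -3.75573359e-01,  1.57024781e-04]), 'force': array([-0.03370392,  0.56304565, -0.72020497]), 'wrist_torque': array([-0.0339424 ,  0.01243967, -0.01154841]), 'gripper_force': 0.0, 'opening': 0.09277561512972107}
```

View pics/scene.png

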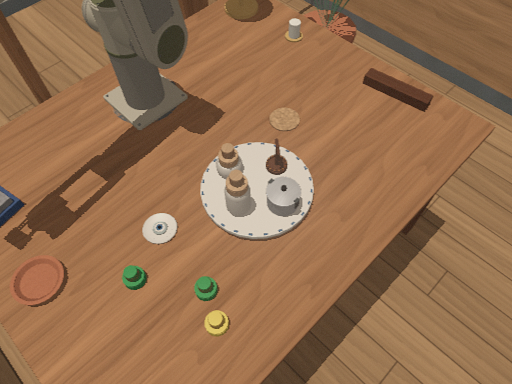

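View pics/top.png

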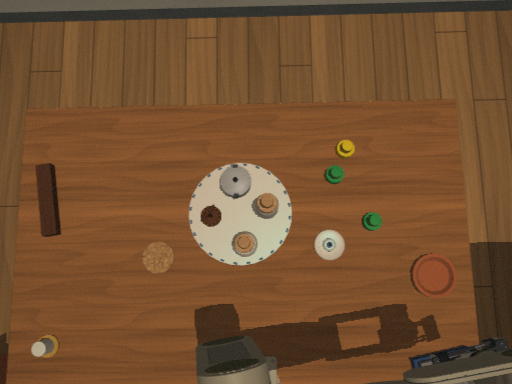

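Scene: capped jars at about (237,190) and (229,160), which are (267,203) and (245,243) in the top view. The coaster is at scene (285,119), top (158,257). The front jar looks taller. I'll triangulate the knobs and confirm it in a crop.

```bash
python3 - <<'E'
from h import *
import pickle
d=pickle.load(open("d.pkl","rb"))
s,t=d["scene"],d["top"]
a=cv2.resize(s["image"][130:240,190:310],None,fx=4,fy=4,interpolation=2)
b=cv2.resize(t["image"][155:275,180:300],None,fx=4,fy=4,interpolation=2)[:440,:320]
b=cv2.resize(t["image"][190:265,225:290],None,fx=4.9,fy=5.86,interpolation=2)[:440,:318]
cv2.imwrite("pics/crop.png",np.hstack([a,b]))
def tri(u,v):
    o1,d1=ray(s,u);o2,d2=ray(t,v)
    k=np.linalg.lstsq(np.c_[d1,-d2],o2-o1,rcond=None)[0]
    p,q=o1+k[0]*d1,o2+k[1]*d2
    return (p+q)/2,np.linalg.norm(p-q)
print("front",tri((237,174),(267,200))); print("back",tri((228.5,149),(245,241)))
def blob(c,m,uv,name):
    m=cv2.morphologyEx(m,cv2.MORPH_OPEN,np.ones((3,3),np.uint8))
    n,l,st,ce=cv2.connectedComponentsWithStats(m)
    for i in range(1,n):
        if np.hypot(*(ce[i]-uv))<15 and st[i,4]>15:print(name,ce[i],st[i])
    return
for c,nm,pts in ((t,"top",[(267,203),(245,243),(158,257)]),(s,"scene",[(237,178),(229,155),(285,119)])):
    hsv=cv2.cvtColor(c["image"],cv2.COLOR_BGR2HSV)
    for p in pts: print(nm,p,hsv[p[1],p[0]], hsv[p[1]+6,p[0]])
    # coaster: lighter than table
    p=pts[2]; blob(c,cv2.inRange(hsv,(8,60,140),(25,150,255)),p,"coaster")
    for p in pts[:2]: blob(c,cv2.inRange(hsv,(3,60,90),(25,255,255)),p,"knob")
E
```

```text
front (array([ 0.57705732, -0.08593075,  0.19359836]), np.float64(0.004586509571726765))
back (array([ 0.46318524, -0.01641464,  0.13235976]), np.float64(0.006719891261818829))
top (267, 203) [ 15 137 156] [ 15 136 165]
top (245, 243) [ 16 143 161] [ 14 137 171]
top (158, 257) [ 15 145 142] [ 15 151 142]
coaster [160.33333333 246.16666667] [159 244   4   5  18]
coaster [151.29032258 248.80645161] [148 246   7   6  31]
coaster [155.71698113 254.18867925] [150 250  13   9  53]
coaster [163.83333333 258.33333333] [162 257   5   4  18]
coaster [147.66666667 263.16666667] [146 261   4   5  18]
knob [267.31594203 202.67536232] [257 193  21  21 345]
knob [243.72485207 242.27218935] [234 232  20  21 338]
scene (237, 178) [ 15  97 187] [ 12 101 104]
scene (229, 155) [ 14 113 104] [ 15  99 190]
scene (285, 119) [ 15 111 179] [ 15 109 187]
knob [236.31120332 183.20124481] [226 169  22  28 482]
```

View pics/crop.png

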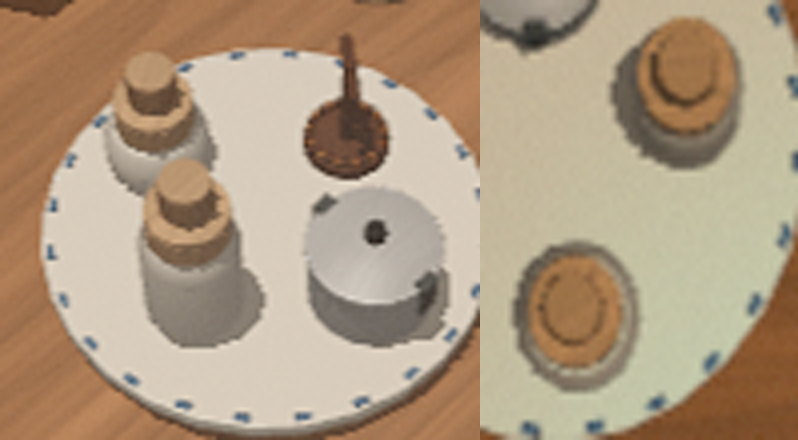

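Named by pixel, the two jars are the front one at scene (237,174), knob top z 0.194 (expected 0.192), and the back one at (228,149), z 0.132 (expected 0.137). The crop shows the same: the front jar has the tall body, so it is the one meant. Its axis is near (0.577, -0.086). I'll move towards it and look with the wrist camera.

```bash
python3 -m inch '[0,0,40,0,100, 30,30,75,0,100, 60,65,80,0,100, 90,100,80,0,100, 115,130,80,0,100, 140,160,80,0,100, 165,190,80,0,100, 190,220,80,0,100, 215,250,80,0,100, 215,250,80,0,100]'
python3 - <<'E'
from h import *
import pickle
d=pickle.load(open("d.pkl","rb"));s,t=d["scene"],d["top"]
print("coaster",plane(t,(158,257.5),.006),plane(s,(285,119),.006))
print(plane(t,(267.3,202.7),.155))
E
```

```text
t: 0.93
tool_pos: [0.3606, -0.3283, 0.2986]
orientation: [-3.117, -0.383, -0.003]
force: [-0.7, 0.6, 0.0]
opening: 0.0932
gripper_force: 0.0
coaster [0.42114007 0.27205324 0.006     ] [0.42887641 0.27262949 0.006     ]
[ 0.57346685 -0.08883148  0.155     ]
```

```bash
python3 -m inch '[25,28,0,0,100, 50,56,0,0,100, 75,84,0,0,100, 100,112,0,0,100, 125,140,0,0,100, 150,168,0,0,100, 175,196,0,0,100, 200,225,0,0,100, 214,241,0,0,100, 214,241,0,0,100]'
cat >> h.py <<'E'
from scipy.spatial.transform import Rotation as Ro
def wrist():
    s=robot.read_state(); c=read_camera("wrist")
    T=np.eye(4);T[:3,:3]=Ro.from_rotvec(s["orientation"]).as_matrix();T[:3,3]=s["tool_pos"]
    c["extrinsics"]=np.linalg.inv(T@np.array(c["mount"]));return s,c
E
python3 - <<'E'
from h import *
import pickle
s,c=wrist();pickle.dump((s,c),open("w.pkl","wb"))
print(s["tool_pos"],s["q"],Ro.from_rotvec(s["orientation"]).as_matrix()[:,1])
im=c["image"].copy()
for p in ((.575,-.087,.192),(.575,-.087,.160)):
    cv2.drawMarker(im,tuple(int(x) for x in proj(c,p)),(0,0,255),0,8)
cv2.imwrite("pics/w1.png",im)
E
```

```text
t: 1.77
tool_pos: [0.5732, -0.0884, 0.2974]
orientation: [-3.117, -0.382, 0.001]
force: [-0.3, 0.1, -0.6]
opening: 0.0932
gripper_force: 0.0
[ 0.57318686 -0.08839074  0.29743584] [-2.42249989e-01  5.82529842e-02  1.42266887e+00  1.30514720e-03
  1.66207560e+00  1.08470052e+00] [ 0.24155006 -0.97038668 -0.00180556]
```

View pics/w1.png

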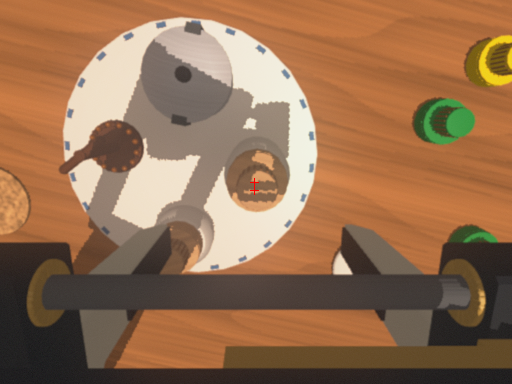

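The cap is at about (257,182) in the wrist view, and my estimate projects to (254,186). I'll enlarge it to get the centre.

```bash
python3 - <<'E'
from h import *
import pickle
s,c=pickle.load(open("w.pkl","rb"))
im=c["image"][130:230,205:305]
b=cv2.resize(im,None,fx=6,fy=6,interpolation=2)
cv2.imwrite("pics/w2.png",cv2.convertScaleAbs(b,alpha=1.6,beta=10))
hsv=cv2.cvtColor(c["image"],cv2.COLOR_BGR2HSV)
m=cv2.inRange(hsv,(5,75,30),(25,255,255));m[:130]=0;m[235:]=0;m[:,:220]=0;m[:,300:]=0
m=cv2.morphologyEx(m,cv2.MORPH_CLOSE,np.ones((5,5)))
k=max(cv2.findContours(m,0,2)[0],key=cv2.contourArea);print(cv2.minEnclosingCircle(k),cv2.boundingRect(k))
E
```

```text
((256.31719970703125, 179.8546600341797), 31.862075805664062) (226, 148, 62, 64)
```

View pics/w2.png

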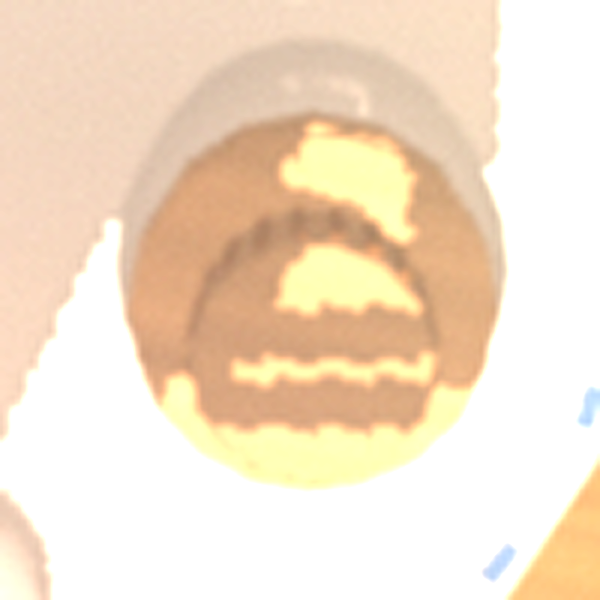

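```bash
python3 - <<'E'
from h import *
import pickle
s,c=pickle.load(open("w.pkl","rb"))
print(plane(c,(256.5,180),.160),plane(c,(257.3,187.5),.192),ray(c,(256,192)))
for u in (225.8,287.8):print(plane(c,(u,180),.16))
for u in (236.3,278.3):print(plane(c,(u,187),.192))
E
```

```text
[ 0.57757453 -0.08789514  0.16      ] [ 0.57774263 -0.08854957  0.192     ] (array([ 0.63836909, -0.07267117,  0.46456771]), array([-0.23081101, -0.05614017, -0.97141202]))
[ 0.57050663 -0.05941836  0.16      ]
[ 0.58477753 -0.11691619  0.16      ]
[ 0.57381983 -0.07091748  0.192     ]
[ 0.58252002 -0.10596345  0.192     ]
```

Measured diameters are 59.2 and 36.1 mm, so the fit is good and the axis is at (0.5777, -0.0883). Next I descend and grip, keeping the tips above the skirt top (z 0.160).

```bash
python3 -m inch '[4.5,0,-30,0,100, 4.5,0,-60,0,100, 4.5,0,-90,0,100, 4.5,0,-110,0,100, 4.5,0,-125,0,100, 4.5,0,-132,0,100, 4.5,0,-132,0,100, 4.5,0,-132,0,100]' 30
python3 -m inch '[0,0,0,0,30, 0,0,0,0,20, 0,0,0,0,20, 0,0,0,0,20, 0,0,0,0,20, 0,0,0,0,20, 0,0,0,0,20, 0,0,0,0,20, 0,0,0,0,20, 0,0,0,0,20]' 30
```

```text
t: 2.48
tool_pos: [0.5758, -0.0927, 0.1672]
orientation: [3.119, 0.374, 0.0]
force: [-0.1, -0.1, 1.1]
opening: 0.0932
gripper_force: 0.0
t: 3.32
tool_pos: [0.5759, -0.0913, 0.1667]
orientation: [-3.118, -0.376, 0.0]
force: [-1.8, 3.2, 2.2]
opening: 0.0355
gripper_force: 30.0
```

The knob is gripped (35.5 mm, 30 N). The side force suggests about 2 mm in +y, so I'll correct that while turning.

```bash
python3 -m inch '[0,1,0,0,20, -0.5,2,0,0,20, -0.5,2,0,6,20, -0.5,2,0,12,20, -0.5,2,0,18,20, -0.5,2,0,24,20, -0.5,2,0,30,20, -0.5,2,0,36,20, -0.5,2,0,36,20]'
```

```text
t: 4.07
tool_pos: [0.5756, -0.09, 0.1667]
orientation: [2.847, 1.328, 0.0]
force: [0.9, -1.2, 0.6]
opening: 0.0356
gripper_force: 30.0
```

```bash
python3 -m inch '[0,0,0,6,20, 0,0,0,12,20, 0,0,0,18,20, 0,0,0,24,20, 0,0,0,30,20, 0,0,0,36,20, 0,0,0,42,20, 0,0,0,48,20, 0,0,0,54,20, 0,0,0,60,20]'
python3 -m inch '[0,0,0,0,20, 0,0,0,0,20, 0,0,2,0,20, 0,0,4,0,20, 0,0,7,0,20, 0,0,10,0,20, 0,0,10,0,20]'
python3 - <<'E'
from h import *
s=read_camera("scene");cv2.imwrite("pics/s2.png",cv2.resize(s["image"][110:250,170:330],None,fx=4,fy=4,interpolation=2))
print(robot.read_state()["q"])
E
```

```text
t: 4.9
tool_pos: [0.5757, -0.0899, 0.1667]
orientation: [1.806, 2.57, 0.0]
force: [-0.3, -0.4, 0.3]
opening: 0.0354
gripper_force: 30.0
t: 5.48
tool_pos: [0.576, -0.0899, 0.1776]
orientation: [1.808, 2.568, 0.001]
force: [0.2, 0.5, -0.8]
opening: 0.0354
gripper_force: 30.0
[-2.42843119e-01  1.05539500e-01  1.59078304e+00  2.23602565e-05
  1.44424897e+00 -5.86700825e-01]
```

View pics/s2.png

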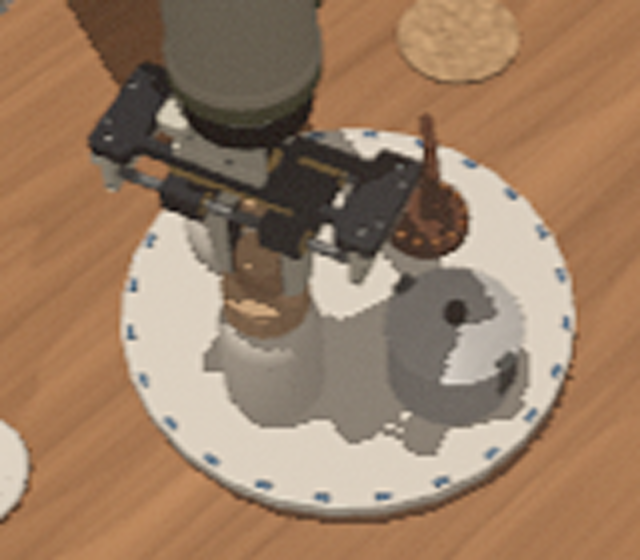

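The cap rose 11 mm with no wrist load, so the threads are free. The picture shows the cap at about (265,300), still upright in the fingers. I'll lift it and carry it across to the coaster at (0.425, 0.272).

```bash
python3 -m inch '[0,0,15,0,20, 0,0,35,0,20, 0,0,60,0,20, 0,0,80,0,20, 0,0,80,0,20, -8,18,80,0,20, -18,43,80,0,20, -30,72,80,0,20, -42,101,80,0,20, -54,130,80,0,20]'
python3 -m inch '[-12,29,0,0,20, -24,58,0,0,20, -36,87,0,0,20, -48,116,0,0,20, -60,145,0,0,20, -72,174,0,0,20, -84,203,0,0,20, -92,222,0,0,20, -97,232,0,0,20, -97,232,0,0,20]'
python3 - <<'E'
from h import *
s,c=wrist();print(s["tool_pos"],s["q"],s["opening"])
cv2.imwrite("pics/w3.png",c["image"])
E
```

```text
t: 6.37
tool_pos: [0.5205, 0.0411, 0.2554]
orientation: [-1.809, -2.568, 0.001]
force: [-0.3, -0.0, 0.3]
opening: 0.0356
gripper_force: 30.0
t: 7.2
tool_pos: [0.4233, 0.2736, 0.2558]
orientation: [-1.804, -2.571, 0.001]
force: [0.3, 0.0, -1.4]
opening: 0.0352
gripper_force: 30.0
[0.42334052 0.27361431 0.25579946] [ 4.71697628e-01 -1.43306553e-01  1.69345331e+00  4.49275437e-04
  1.59250368e+00  1.24665639e-01] 0.0352401827460857
```

View pics/w3.png

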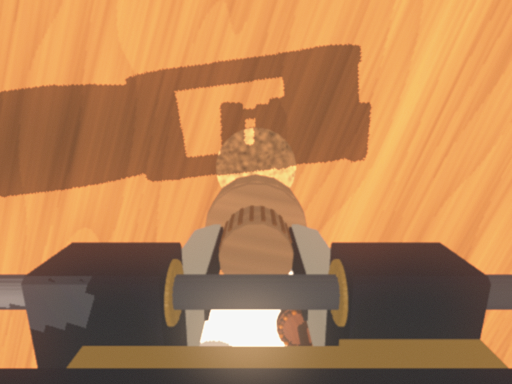

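The wrist view shows the cap upright at (256,230) and the coaster spanning u 216 to 297 with its upper edge at v 127. I'll cast these to the coaster plane.

```bash
python3 - <<'E'
from h import *
s,c=wrist()
p=s["tool_pos"]
for uv in ((216.5,166),(296.5,166),(256.5,127.5)):print(plane(c,uv,.006))
print("centre",plane(c,(256.5,166),.006)); print(proj(c,(*p[:2],.006)),p)
o,d=ray(c,(256,192));print(o)
E
```

```text
[0.37557264 0.25522428 0.006     ]
[0.47302331 0.29027278 0.006     ]
[0.40774548 0.31871495 0.006     ]
centre [0.42430319 0.27275041 0.006     ]
[256.26998507 166.23451026] [0.42412677 0.2723614  0.25596738]
[0.40090467 0.33561239 0.423109  ]
```

The centre agrees within 1 mm. I'll lower the cap and feel for contact at TCP z of about 0.039.

```bash
python3 -m inch '[0,0,-35,0,20, 0,0,-70,0,20, 0,0,-105,0,20, 0,0,-140,0,20, 0,0,-170,0,20, 0,0,-190,0,20, 0,0,-203,0,20, 0,0,-210,0,20, 0,0,-212,0,20, 0,0,-212,0,20]'
python3 -m inch '[0,0,-1,0,20, 0,0,-2,0,20, 0,0,-3,0,20, 0,0,-4,0,20, 0,0,-4,0,20]'
```

```text
t: 8.13
tool_pos: [0.425, 0.2713, 0.0447]
orientation: [1.809, 2.568, -0.001]
force: [0.4, -0.2, -1.1]
opening: 0.0352
gripper_force: 30.0
t: 8.55
tool_pos: [0.4247, 0.2723, 0.0409]
orientation: [1.807, 2.569, 0.001]
force: [0.3, -0.2, -0.4]
opening: 0.0354
gripper_force: 30.0
```

```bash
python3 -m inch '[0,0,-0.5,0,20, 0,0,-1,0,20, 0,0,-1,0,20]'
python3 -m inch '[0,0,-0.5,0,20, 0,0,-1,0,20, 0,0,-1,0,20]'
```

```text
t: 8.8
tool_pos: [0.4245, 0.2722, 0.0396]
orientation: [-1.808, -2.569, 0.0]
force: [0.0, 1.1, -0.1]
opening: 0.0354
gripper_force: 30.0
t: 9.05
tool_pos: [0.4245, 0.2722, 0.0387]
orientation: [-1.808, -2.569, 0.0]
force: [0.1, 0.1, 0.6]
opening: 0.0356
gripper_force: 30.0
```

```bash
python3 -m inch '[0,0,-0.5,0,20, 0,0,-1,0,20, 0,0,-1,0,20]'
```

```text
t: 9.3
tool_pos: [0.4246, 0.2722, 0.0386]
orientation: [-1.808, -2.569, 0.0]
force: [-5.2, -2.4, 10.2]
opening: 0.0356
gripper_force: 30.0
```

Contact: 10 N upward at z 0.0386. I'll release and rise straight up.

```bash
python3 -m inch '[0,0,0.5,0,20, 0,0,0.5,0,45, 0,0,0.5,0,60, 0,0,0.5,0,80, 0,0,0.5,0,90, 0,0,0.5,0,100, 0,0,0.5,0,100, 0,0,0.5,0,100, 0,0,0.5,0,100, 0,0,0.5,0,100]'
python3 -m inch '[0,0,10,0,100, 0,0,30,0,100, 0,0,60,0,100, 0,0,95,0,100, 0,0,130,0,100, 0,0,165,0,100, 0,0,200,0,100, -15,25,210,0,100, -25,40,210,0,100, -25,40,210,0,100]'
python3 - <<'E'
from h import *
s=read_camera("scene")["image"];w=wrist()[1]["image"]
cv2.imwrite("pics/fin.png",np.hstack([cv2.resize(s[80:240,170:330],(400,400)),cv2.resize(w,(400,400))]))
E
```

```text
t: 10.13
tool_pos: [0.4245, 0.2722, 0.0381]
orientation: [-1.808, -2.569, -0.0]
force: [-0.0, 0.4, 0.2]
opening: 0.0903
gripper_force: 0.0
t: 10.97
tool_pos: [0.3988, 0.3146, 0.2508]
orientation: [1.805, 2.571, 0.006]
force: [0.3, 0.9, -1.1]
opening: 0.0929
gripper_force: 0.0
```

View pics/fin.png

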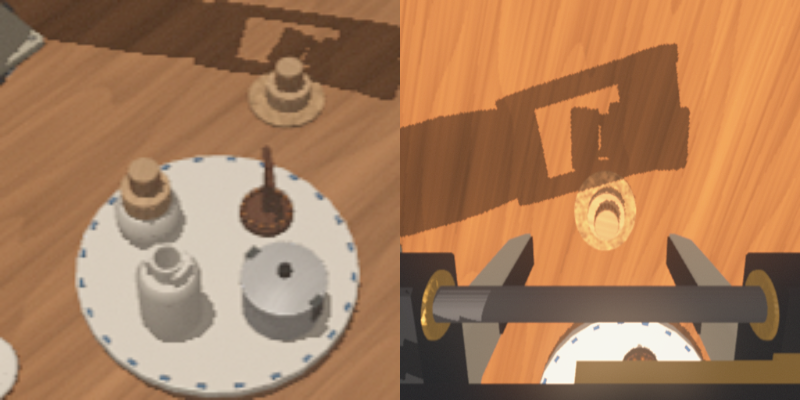

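The cap stands upright on the coaster, at (288,95) in the left half and (605,210) in the right. The tall jar's neck is bare, the short jar hasn't moved, and the gripper is clear.

```bash
python3 -c "
from plant import job
print(job.close_job())"
```

```text
the job is handed in; nothing more can be done
None
```

The tall jar is open, its cap stands upright (knob up) on the cork coaster, the short jar did not visibly move, and I handed the job in at about 11 s; no verdict came back.

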